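# Load the detector's filter drawer and lock its lens on

## Task

Get the blue detector head ready for a measurement. Take the dust cap off the lens port and set it, knob up, in the recess of its raised stand, and pull the filter drawer out and load every filter cartridge on the table flat into it, one per pocket in any order, then push the drawer gently until it is fully shut. After that fit the lens: lower it into the port with its lugs in the slots, push it down against the spring, turn it clockwise (seen from above) to its stop so that it stays locked, and let go; leave the screwdriver, the post and the power meter alone.

Things in the scene. Friction and masses are not known exactly. Their poses are not given: they have to be found in the camera images.
- head: blue detector head, fixed, 94 (x) x 155 (y) mm, roof 66 mm high; a square grey lens mount (92 x 92 mm) on the roof reaches 96 mm. Origin on the table under the head; x and y level, z up. The drawer comes out of its -y end. The lens slots lie along its x axis.
- port (a point): centre of the lens port, on the mount's top face, 96 mm above the table. Hole 54 mm across in y and 50 mm in x, with two slots 20 mm wide that run along the head's +x and -x to 40 mm from the centre (a red dot beyond each). Flange 6 mm thick, under it a cavity 76 mm wide and 24 mm deep, whose stops let the lens turn only clockwise, about 70 degrees from the slots.
- seat (a joint): brass spring seat in the middle of the port's cavity, 40 mm across: 0 at rest, when its top is 8 mm below the port point; grows as it is pressed down, to 0.016 m (2.4 N at first, 12 N fully down).
- lens: black lens barrel standing upright, 48 mm in diameter, 90 mm tall, 0.22 kg, origin at the centre of its underside, z up. A steel lug on each side of its foot, along its +x and -x (red stripes and rim marks): 66 mm over both, 12 mm wide, 7 mm high. It turns only with its underside 14 to 22 mm below the port point; locked and let go it rests 13 mm below; unlocked 8 to 9 mm.
- cap: white dust cap, sits in the port at the start: disc 68 mm across and 8 mm thick, plug 36 mm across and 6 mm long below it, yellow round knob 28 mm across and 34 mm tall above it. Origin at the centre of the plug's underside (disc from 6 to 14 mm, knob from 14 to 48 mm above it), z up.
- stand: raised stand for the cap, fixed: thin steel post on a round foot (72 mm across) with a black square head 64 x 64 mm on top, 60 mm high. Origin on the table under its centre.
- stand_top (a point): centre of the stand's top, 60 mm above the table, middle of a square recess 46 x 46 mm and 10 mm deep that takes the cap's plug; the disc then rests on the rim with the cap's origin 6 mm below this point.
- drawer (a joint): how far the filter drawer stands open: 0 fully shut, 0.185 m fully open; it slides along the head's -y as it opens, friction about 2 N. It starts part open; pulled out by the panel's top edge.
- panel (a point): middle of the top edge of the outer face of the drawer's front panel (aluminium, 94 mm wide, 8 mm thick, its top 56 mm above the table); y points back into the head, so push this face towards +y.
- pocket0 (a point): centre of the floor of the drawer's innermost pocket (6 mm above the table), moving with the drawer. Each pocket is 65 mm along x and 43 mm along y (axes as the head's), its walls rise 8 mm above the floor. A cartridge lies in it with its long side along x.
- pocket1 (a point): the same for the middle pocket, 47 mm further out
- pocket2 (a point): the same for the outermost pocket, 94 mm further out than pocket0; the front panel, 50 mm above the pocket floor, begins 25 mm beyond its centre
- filter0: filter cartridge: grey plastic block 60 (x) x 38 (y) x 45 (z) mm with a round green window on its top; origin at the centre of its underside, z up. Lies on the table at the start. May be absent (not every run has three).
- filter1: filter cartridge: grey plastic block 60 (x) x 38 (y) x 45 (z) mm with a round orange window on its top; origin at the centre of its underside, z up. Lies on the table at the start. May be absent (not every run has three).
- filter2: filter cartridge: grey plastic block 60 (x) x 38 (y) x 45 (z) mm with a round red window on its top; origin at the centre of its underside, z up. Lies on the table at the start. May be absent (not every run has three).
- screwdriver: bystander: yellow screwdriver 190 mm long lying on the table, not to be disturbed
- post: bystander: steel post 25 mm thick and 120 mm tall on a round foot 60 mm across, not to be disturbed
- meter: bystander: white power meter box 100 x 70 x 32 mm, not to be disturbed

How it is judged:
By the outcome, as a careful person would: the job done as asked, in the order asked, and still so for the second after the job is handed in, with the robot touching nothing.
Of filter0, filter1, filter2 only 2 to 3 are there at a start; the rules pass over those that are not, and their reading is None.
At some moment in a run one of filter0, filter1, filter2 may be knocked a few centimetres aside while the robot is not near it.
Once in a run the grip may slacken for a moment while it holds something.
It also fails if it takes over 208 s, if anything falls off the work surface, if the arm or the gripper's body presses on something with over 40 N, if the wrist force passes 120 N, or if a joint passes its speed limit or range.

## Robot

A 6-joint arm with a two-finger parallel gripper is mounted at the origin on the work surface. World frame = base frame: x ahead of the robot, y to its left, z up, the work surface at z = 0. Lengths are in m, angles in rad, forces in N, time in s.
With the tool pointing down it reaches from about 0.275 to 0.875 m from the base axis. Payload 12.5 kg.
Tool frame: the origin (TCP) lies between the finger pads; the fingertips stand 11 mm ahead of it and the grasp point (between the pads) lies 8 mm behind it; z points along the fingers, y is the line along which they close (so a half turn about z gives the same grasp; the last joint's range is limited). The gripper opens to 85 mm and grips with 20 to 120 N. Pads are 22 mm wide; open, the fingers measure 114 mm over their backs; the gripper's body (76 mm by 85 mm) begins 54 mm behind the grasp point. The pads swing forward as they close: fully open they stand 13 mm farther back than shut.
Start: joints at [-1.197, 0.351, 1.652, -0, 1.139, -0.085], TCP at [0.244, -0.493, 0.242] pointing down, gripper open.
Joint ranges: [-2.75, 2.75], [-0.79, 2.1], [0.01, 2.65], [-1.57, 4.71], [0.07, 3.14], [-2.87, 2.87]. Speed limits (rad/s): [2.22, 2.22, 2.79, 3.14, 3.14, 3.14].

## Interface

Orientations are given as a unit quaternion [x, y, z, w].
In Python, from rig import readout, camera, camera_params, hand_in gives the robot as it stands. The module is installed in compiled form; this text tells all that it offers.
- The arm moves only by the tool send_rows, never from a script. Its argument "increments" is a list that holds one entry, the list of rows, each a list of 5 numbers: the opening, from 0 (shut) to 1 (fully open), then the shift along the world's x, y, z in m, then the turn about the world's z in degrees. A call has 1 to 8 rows; each row shifts and turns the commanded pose from where the row before left it; what a row does not reach is not made up. A row lasts 1/8 s, in which the tool goes at most 62.5 mm and 10.7 degrees, less where a joint would pass 70% of its speed; a pose out of reach is approached as far as the arm can. A call with a gripper value outside its range is refused whole. The fingers move at their own pace and stop on an object; "newtons" is the grip in N (left out, the last holds). Time passes only in rows, so rows that do not move let the fingers close. It gives the time, the measured TCP pose, the force, the opening and the grip force at its end, in the units of the state.
- readout.observe(): the state, without advancing time (a new reading comes with each control period).
- camera(name): name is "side" or "top" or "wrist"; returns the picture (480x640x3 uint8, red, green, blue); there is no depth.
- camera_params(name): a dict with "fx", "fy", "cx", "cy" (pixels), "distortion" ([k1, k2, p1, p2, k3] as OpenCV has them; the pictures are not rectified), "pose" (4x4, takes a point from camera to world coordinates); the wrist camera has in their place "mount" (4x4, takes a point from camera to tool coordinates, whose origin is the TCP and whose axes are the flange's). Camera axes: x right, y up, looking along -z (the intrinsics and any distortion apply to the point x, -y, -z); pixel columns grow to the right and rows downward; lengths in m; the calibration is good to about 2 mm. A picture is of the moment at which its call begins: read the wrist's pose just before it. camera_params takes no time and is no camera call.
- hand_in(): hands the job in; it is judged then, once.
The state is a dict: "time_s": time; "joints": joint angles; "qd": joint speeds; "joint_efforts": joint torques, N m; "tcp_pos": TCP position; "orientation": TCP orientation; "wrist_force": force on the tool from outside, world axes, zero at the start; "torque": the same for the moment, N m; "grip_width": finger opening in m; "finger_force": force on a finger pad.
Only numpy, scipy, OpenCV 4.12 (cv2) and the standard library are available. Lean on these libraries where they do the work, as an engineer would, in place of code of your own. Each camera call takes 0.05 s, during which the arm holds its last target. There are 200 camera calls.

## Working session

There is one attempt and no reset: what is moved stays moved. The work goes in short steps, Python scripts to look and compute and a tool call to move; the robot and the scene stay as the last step left them, time stands still between calls to the robot, and variables do not carry over. Pictures are saved under pics/ and viewed, at most 15 in all, crops included, and the job is handed in when it is done.

Besides the shell and the picture viewer there is one more tool, called after "Call:" as name(argument=value, ...) on one line, values as JSON. send_rows: Moves the arm, as the interface text tells. Its arguments: {"type":"object","properties":{"increments":{"type":"array"},"newtons":{"type":"number"}},"required":["increments"]}

```bash
mkdir -p pics && cat > h.py <<'E'
import numpy as np, cv2
from rig import readout, camera, camera_params
from scipy.spatial.transform import Rotation as R
def grab(n,f=None):
    s=readout.observe(); im=camera(n)
    if f: cv2.imwrite('pics/'+f,im[...,::-1])
    return im,campar(n,s)
def campar(n,s=None):
    p=dict(camera_params(n))
    if n=='wrist':
        T=np.eye(4);T[:3,:3]=R.from_quat(s['orientation']).as_matrix();T[:3,3]=s['tcp_pos']
        p['pose']=T@np.array(p['mount'])
    p['pose']=np.array(p['pose']);return p
def K(p): return np.array([[p['fx'],0,p['cx']],[0,p['fy'],p['cy']],[0,0,1.]])
def rays(p,uv):
    q=cv2.undistortPoints(np.array(uv,float).reshape(-1,1,2),K(p),np.array(p['distortion'],float)).reshape(-1,2)
    d=np.c_[q[:,0],-q[:,1],-np.ones(len(q))]@p['pose'][:3,:3].T
    return p['pose'][:3,3],d
def onz(p,uv,z):
    o,d=rays(p,uv); t=(z-o[2])/d[:,2]; return o+d*t[:,None]
def proj(p,X):
    X=np.array(X,float).reshape(-1,3); c=(X-p['pose'][:3,3])@p['pose'][:3,:3]
    c=c*[1,-1,-1]
    return cv2.projectPoints(c,np.zeros(3),np.zeros(3),K(p),np.array(p['distortion'],float))[0].reshape(-1,2)
E
python3 - <<'E'
from h import *
for n in('top','side'):
    im,p=grab(n,n+'0.png'); print(n,p['fx'],p['distortion'],np.round(p['pose'],3).tolist())
print(camera_params('wrist'))
s=readout.observe();print(s)
E
```

```text
top 550.8913443091376 [-0.13409151  0.          0.          0.          0.        ] [[-0.023, 0.984, -0.178, 0.399], [-1.0, -0.022, 0.009, -0.008], [0.005, 0.178, 0.984, 1.234], [0.0, 0.0, 0.0, 1.0]]
side 577.0777701129621 [-0.12090425  0.          0.          0.          0.        ] [[-0.737, 0.519, -0.432, 0.003], [-0.675, -0.568, 0.471, 0.648], [-0.001, 0.639, 0.769, 1.134], [0.0, 0.0, 0.0, 1.0]]
{'fx': 420.10444795604116, 'fy': 420.10444795604116, 'cx': 316.1307876624877, 'cy': 240.73987669995313, 'distortion': array([-0.01588621,  0.        ,  0.        ,  0.        ,  0.        ]), 'mount': array([[-3.14026605e-04,  9.50113597e-01,  3.11903917e-01,
         7.85099426e-02],
       [ 9.99999310e-01, -5.47493492e-05,  1.17358093e-03,
        -3.01790052e-04],
       [ 1.13211174e-03,  3.11904070e-01, -9.50112925e-01,
        -1.32143157e-01],
       [ 0.00000000e+00,  0.00000000e+00,  0.00000000e+00,
         1.00000000e+00]])}
{'time_s': 0.1, 'joints': array([-1.19659861e+00,  3.51192865e-01,  1.65235311e+00,  6.13030096e-06,
        1.13911021e+00, -8.45985443e-02]), 'qd': array([-1.48061351e-03, -1.03417000e-03, -2.83038700e-03, -4.67788893e-05,
       -5.74939983e-05, -1.08436896e-03]), 'joint_efforts': array([ 1.18994001e-05, -5.06832075e+01, -2.91875052e+01, -1.08138686e-04,
        2.65618299e-03,  4.56511680e-05]), 'tcp_pos': array([ 0.24349802, -0.49284289,  0.24180915]), 'orientation': array([ 9.73803586e-01,  2.27390177e-01, -7.39765384e-05, -5.26602481e-04]), 'wrist_force': array([-0.18468888,  0.13527468,  0.01199379]), 'torque': array([-0.00034827,  0.02282389,  0.03296911]), 'finger_force': 0.0, 'grip_width': 0.0855347667099068}
```

View pics/top0.png

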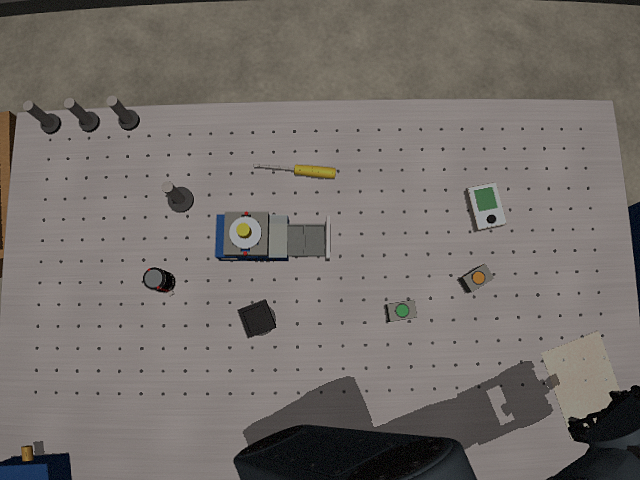

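View pics/side0.png

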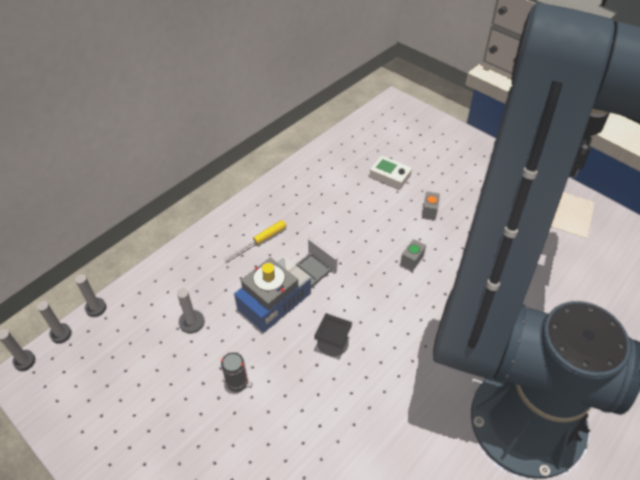

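Top view: head at (250,237), cap knob (244,230), drawer panel (328,238), stand (257,318), lens (157,279), green filter (402,311), orange filter (478,279), meter (487,206), screwdriver (300,170), post (178,197). The side view agrees and shows no red filter.

```bash
cat >> h.py <<'E'
def blobs(im,lo,hi,amin=20):
    h=cv2.cvtColor(im,cv2.COLOR_RGB2HSV); m=cv2.inRange(h,np.array(lo),np.array(hi))
    c,_=cv2.findContours(m,cv2.RETR_EXTERNAL,cv2.CHAIN_APPROX_NONE)
    return sorted([k for k in c if cv2.contourArea(k)>amin],key=cv2.contourArea,reverse=True)
def cen(c): m=cv2.moments(c); return m['m10']/m['m00'],m['m01']/m['m00']
E
python3 - <<'E'
from h import *
im=cv2.imread('pics/top0.png')[...,::-1]; p=campar('top')
def show(n,lo,hi,z):
    for c in blobs(im,lo,hi)[:4]: print(n,np.round(cen(c),1),cv2.contourArea(c),np.round(onz(p,cen(c),z)[0],4))
show('green',(50,120,80),(75,255,255),.045)
show('orange',(8,150,120),(20,255,255),.045)
show('yellow',(22,150,120),(32,255,255),.138)
show('blue',(105,120,50),(120,255,255),.066)
show('red',(0,150,80),(6,255,255),.096)
show('red2',(172,150,80),(180,255,255),.096)
for n,uv,z in [('panel ends',[(330,217),(330,259)],.056),('stand corners',[(239,309),(265,300),(276,328),(246,337)],.06),('lens top',[(153,278)],.09),('lens foot',[(165,283)],.0),('post',[(168,187)],.12),('postfoot',[(181,199)],0),('mount corners',[(224,212),(269,212),(269,255),(224,255)],.096),('meter',[(468,187),(497,183),(506,224),(477,230)],.032),('scr',[(255,167),(336,172)],.02)]:
    print(n,np.round(onz(p,uv,z)[:,:2],3).tolist())
E
```

```text
green [401.9 310.3] 86.0 [ 0.4441 -0.1792  0.045 ]
orange [478.1 277.3] 88.0 [ 0.5108 -0.3507  0.045 ]
yellow [315.1 170.4] 306.0 [0.732  0.0008 0.138 ]
yellow [242.8 229.3] 107.5 [0.6111 0.1499 0.138 ]
blue [ 24.2 471.9] 673.0 [0.1064 0.6396 0.066 ]
blue [219.5 236.3] 267.5 [0.6108 0.2108 0.066 ]
panel ends [[0.65, -0.029], [0.558, -0.027]]
stand corners [[0.454, 0.169], [0.472, 0.113], [0.413, 0.091], [0.395, 0.154]]
lens top [[0.52, 0.347]]
lens foot [[0.518, 0.347]]
post [[0.709, 0.312]]
postfoot [[0.713, 0.315]]
mount corners [[0.658, 0.196], [0.655, 0.1], [0.563, 0.101], [0.565, 0.195]]
meter [[0.719, -0.346], [0.727, -0.415], [0.631, -0.428], [0.619, -0.359]]
scr [[0.779, 0.14], [0.763, -0.046]]
```

Call:
send_rows(increments=[[[1,0.03,0.05,0.012,-3.5],[1,0.03,0.05,0.012,-3.5],[1,0.03,0.05,0.012,-3.5],[1,0.03,0.05,0.012,-3.5],[1,0.03,0.05,0.012,-3.5],[1,0.03,0.05,0.012,-3.5],[1,0.03,0.05,0.012,-3.5],[1,0.03,0.05,0.012,-3.8]]])

```text
time_s: 1.1
tcp_pos: [0.4842, -0.0912, 0.3386]
orientation: [1.0, -0.019, -0.0, 0.0]
wrist_force: [0.0, -0.1, -0.1]
grip_width: 0.0855
finger_force: 0.0
```

Call:
send_rows(increments=[[[1,0.027,0.048,0,0],[1,0.027,0.048,0,0],[1,0.027,0.048,0,0],[1,0.027,0.048,0,0],[1,0.02,0.045,0,0],[1,0,0,0,0]]])

```text
time_s: 1.85
tcp_pos: [0.6119, 0.1466, 0.337]
orientation: [1.0, -0.016, -0.001, -0.0]
wrist_force: [-0.6, -0.9, 0.1]
grip_width: 0.0853
finger_force: 0.0
```

```bash
python3 - <<'E'
from h import *
im,p=grab('wrist','w1.png'); grab('top','top1.png')
s=readout.observe(); print(s['time_s'],s['tcp_pos'],R.from_quat(s['orientation']).as_matrix()[:,0])
E
```

```text
1.95 [0.61136332 0.1439799  0.33764462] [ 0.99940921 -0.03434962 -0.0011571 ]
```

View pics/w1.png

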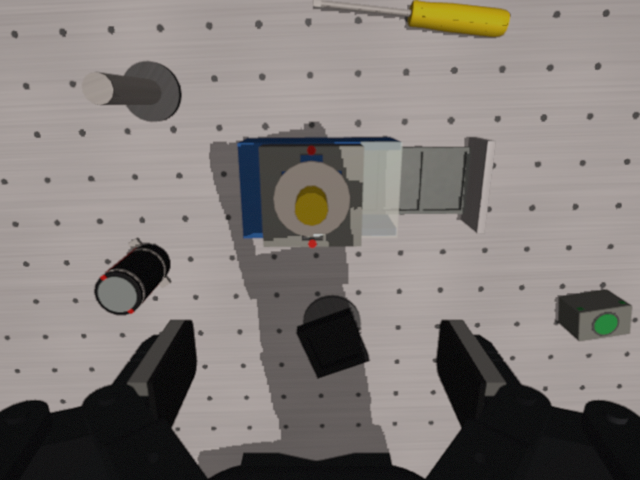

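View pics/top1.png

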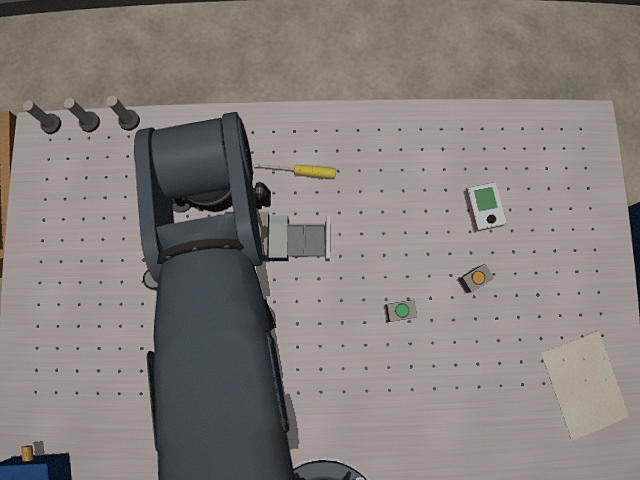

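Wrist view: red dots (311,150) and (312,244), knob (311,206), lens rim marks (102,278) and (131,312), stand (333,342), panel top edge around (485,185), green filter (605,323). The second top view shows only green and orange filters, so there is no red one.

```bash
python3 - <<'E'
from h import *
im,p=grab('wrist','w2.png'); print(readout.observe()['tcp_pos'])
h=cv2.cvtColor(im,cv2.COLOR_RGB2HSV); m=(((h[...,0]<8)|(h[...,0]>172))&(h[...,1]>150)&(h[...,2]>90)).astype(np.uint8)
n,l,st,c=cv2.connectedComponentsWithStats(m)
for i in range(1,n):
    if st[i,4]>4: print(st[i,4],c[i].round(1),'z.096',onz(p,c[i],.096)[0][:2].round(4),'z.09',onz(p,c[i],.09)[0][:2].round(4),'z0',onz(p,c[i],.0)[0][:2].round(4))
for k in blobs(im,(20,120,60),(34,255,255),100):
    print('yel',cen(k),onz(p,cen(k),.125)[0].round(4))
for k in blobs(im,(45,120,60),(80,255,255),100)[:1]: print('green',onz(p,cen(k),.045)[0].round(4))
# lens top: grey ellipse
c=[k for k in blobs(im,(0,0,110),(180,60,200),300) if 90<cen(k)[0]<140 and 270<cen(k)[1]<315]
for k in c: print('lens top',cen(k),cv2.contourArea(k),onz(p,cen(k),.09)[0].round(4))
# stand top: black
c=[k for k in blobs(im,(0,0,0),(180,255,45),1000)]
for k in c: 
    print('dark',np.round(cen(k)),cv2.contourArea(k),onz(p,cen(k),.06)[0].round(4))
    if 300<cen(k)[0]<360 and cen(k)[1]<400: 
        print(onz(p,cv2.boxPoints(cv2.minAreaRect(k)),.06)[:,:2].round(4).tolist())
        c2=blobs(im,(0,0,0),(180,255,45),1000)
cv2.imwrite('pics/w2c.png',cv2.resize(np.hstack([im[130:250,400:510],im[290:410,280:390]])[...,::-1],None,fx=3.4,fy=3.4,interpolation=cv2.INTER_CUBIC))
E
```

```text
[0.61133314 0.14334624 0.3379824 ]
54 [307.6 149.5] z.096 [0.651  0.1498] z.09 [0.6503 0.15  ] z0 [0.6409 0.1521]
50 [309.  242.6] z.096 [0.5651 0.1521] z.09 [0.5631 0.1522] z0 [0.533  0.1549]
23 [100.8 277.1] z.096 [0.5368 0.3551] z.09 [0.5344 0.3585] z0 [0.4975 0.4101]
19 [128.1 310.6] z.096 [0.5001 0.3349] z.09 [0.497 0.338] z0 [0.4513 0.3847]
yel (455.53270142180094, 17.55260663507109) [0.7463 0.036  0.125 ]
yel (307.7388663967611, 205.084008097166) [0.6081 0.1509 0.125 ]
green [ 0.4398 -0.1799  0.045 ]
dark [320. 432.] 39595.0 [0.3105 0.1501 0.06  ]
dark [329. 336.] 3796.0 [0.4435 0.1352 0.06  ]
[[0.4789, 0.1809], [0.4999, 0.119], [0.411, 0.0928], [0.3871, 0.1581]]
dark [141. 268.] 1098.5 [0.5309 0.3306 0.06  ]
```

View pics/w2c.png

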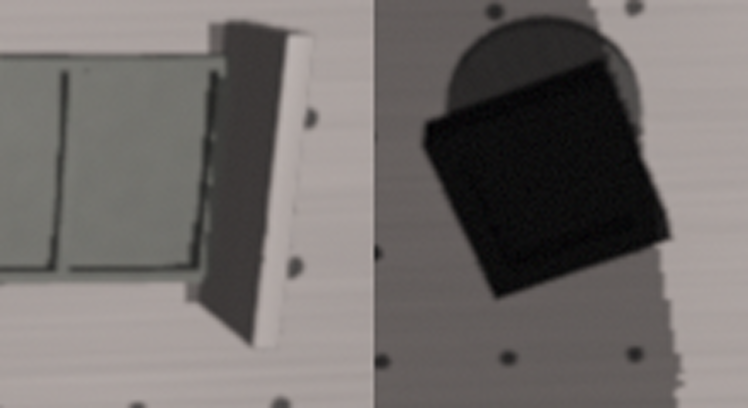

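Crop: the panel's top edge is the bright strip, with full-image corners near (485,140), (492,140), (481,232), (474,231). The stand's lower top-face corners are at (316,378) and (366,360).

```bash
python3 - <<'E'
from h import *
p=campar('wrist',readout.observe())
e=onz(p,[(485.3,139.7),(492,140.5),(481.5,232),(474,231.5)],.056)[:,:2];print(e.round(4).tolist(), e.mean(0))
print('len',np.linalg.norm(e[1]-e[2]),np.linalg.norm(e[0]-e[1]))
a,b=onz(p,[(315.9,377.6),(366.5,360)],.06)[:,:2]; d=b-a; print(a,b,np.linalg.norm(d))
n=np.array([-d[1],d[0]])/np.linalg.norm(d); print((a+b)/2+n*.032)
# drawer walls / pocket floor edges
im=cv2.imread('pics/w2.png')[...,::-1]
E
```

```text
[[0.6503, -0.0215], [0.6493, -0.0281], [0.557, -0.0259], [0.5578, -0.018]] [ 0.60357781 -0.02337207]
len 0.09238314872681716 0.006632818309082997
[0.38873058 0.15136394] [0.41029358 0.09308863] 0.06213674713134503
[0.42952347 0.13333109]
```

Call:
send_rows(increments=[[[1,-0.003,0.0075,-0.05,0.5],[1,0,0,-0.05,0],[1,0,0,-0.05,0],[1,0,0,-0.04,0],[1,0,0,-0.026,0],[1,0,0,0,0]]], newtons=40)

```text
time_s: 2.75
tcp_pos: [0.6075, 0.1501, 0.121]
orientation: [1.0, -0.014, -0.002, 0.0]
wrist_force: [0.8, -0.7, 0.5]
grip_width: 0.0854
finger_force: 0.0
```

Call:
send_rows(increments=[[[0,0,0,0,0],[0,0,0,0,0],[0,0,0,0,0],[0,0,0,0,0],[0,0,0,0,0],[0,0,0,0,0]]])

```text
time_s: 3.5
tcp_pos: [0.6089, 0.1515, 0.1233]
orientation: [1.0, -0.013, 0.001, -0.0]
wrist_force: [-1.7, -0.4, 6.7]
grip_width: 0.027
finger_force: 39.1
```

Call:
send_rows(increments=[[[0,0,0,0.02,0],[0,0,0,0.05,0],[0,-0.03,-0.003,0.01,0],[0,-0.05,-0.005,0,0],[0,-0.05,-0.005,0,0],[0,-0.035,-0.004,0,0],[0,-0.012,-0.001,0,0],[0,0,0,0,0]]])

```text
time_s: 4.5
tcp_pos: [0.4322, 0.1336, 0.2032]
orientation: [1.0, -0.013, 0.001, -0.0]
wrist_force: [0.3, 0.5, -1.7]
grip_width: 0.0268
finger_force: 39.5
```

```bash
python3 - <<'E'
from h import *
im,p=grab('wrist','w3.png'); s=readout.observe(); print(s['tcp_pos'],s['grip_width'],s['wrist_force'])
E
```

```text
[0.43278083 0.13357997 0.20300329] 0.026583741907514568 [ 0.86033654  0.64614622 -0.44606454]
```

View pics/w3.png

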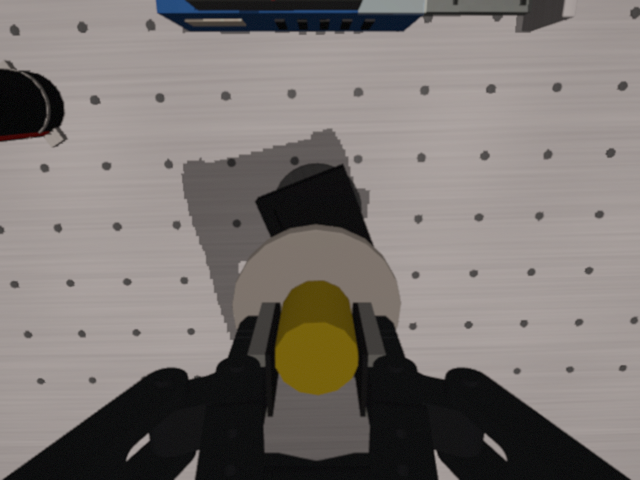

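Call:
send_rows(increments=[[[0,-0.001,0,-0.05,0],[0,0,0,-0.04,0],[0,0,0,-0.015,0],[0,0,0,-0.006,0],[0,0,0,-0.003,0],[0,0,0,0,0]]])

```text
time_s: 5.3
tcp_pos: [0.4312, 0.1335, 0.089]
orientation: [1.0, -0.013, 0.001, -0.0]
wrist_force: [-0.6, -0.6, -1.0]
grip_width: 0.0269
finger_force: 40.7
```

Call:
send_rows(increments=[[[0,0,0,-0.002,0],[0,0,0,0,0]]])

```text
time_s: 5.55
tcp_pos: [0.4312, 0.1335, 0.0872]
orientation: [1.0, -0.013, 0.001, -0.0]
wrist_force: [-1.9, -0.9, 8.4]
grip_width: 0.0266
finger_force: 42.1
```

Call:
send_rows(increments=[[[0,0,0,-0.0015,0],[0,0,0,0,0]]])

```text
time_s: 5.8
tcp_pos: [0.4312, 0.1336, 0.0871]
orientation: [1.0, -0.013, 0.001, -0.0]
wrist_force: [-9.9, -3.6, 36.0]
grip_width: 0.0266
finger_force: 44.9
```

Call:
send_rows(increments=[[[0,0,0,0.0015,0],[0.6,0,0,0,0],[0.8,0,0,0,0],[1,0,0,0.003,0],[1,0,0,0.06,0],[1,0,0,0.06,0],[1,0,0,0,0]]])

```text
time_s: 6.68
tcp_pos: [0.4325, 0.1338, 0.2133]
orientation: [1.0, -0.013, 0.004, -0.001]
wrist_force: [-0.3, -0.4, -0.1]
grip_width: 0.0852
finger_force: 0.0
```

```bash
python3 - <<'E'
from h import *
im,p=grab('wrist','w4.png'); s=readout.observe(); print(s['tcp_pos'])
for k in blobs(im,(20,120,60),(34,255,255),100)[:3]: print('yel',cen(k),onz(p,cen(k),.09)[0].round(4))
for k in blobs(im,(0,0,0),(180,255,45),1000): print(np.round(cen(k)),cv2.contourArea(k))
E
```

```text
[0.43127371 0.1335512  0.21086759]
yel (316.9573369565217, 236.73396739130436) [0.4307 0.1334 0.09  ]
[320. 432.] 39716.5
[294.  27.] 3135.0
[ 25. 106.] 3014.0
[276.  10.] 1353.5
[306. 181.] 1110.5
```

View pics/w4.png

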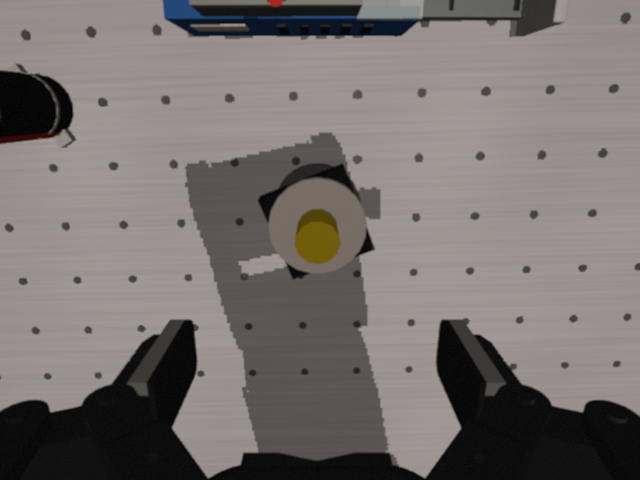

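The wrist view shows the cap centred and level on the stand (knob at (317,237)). Next is the drawer.

Call:
send_rows(increments=[[[1,0.03,-0.027,0,0],[1,0.043,-0.04,0,0],[1,0.043,-0.04,0,0],[1,0.043,-0.04,0,0],[1,0.0135,-0.01,-0.03,0],[1,0,0,-0.05,0],[1,0,0,-0.05,0],[1,0,0,-0.03,0]]], newtons=30)

```text
time_s: 7.72
tcp_pos: [0.6009, -0.0234, 0.045]
orientation: [1.0, -0.013, -0.003, -0.0]
wrist_force: [0.6, -0.4, 0.0]
grip_width: 0.0855
finger_force: 0.0
```

Call:
send_rows(increments=[[[1,0,0,-0.007,0],[0.5,0,0,0,0],[0,0,0,0,0],[0,0,0,0,0],[0,0,0,0,0],[0,0,0,0,0]]])

```text
time_s: 8.48
tcp_pos: [0.6033, -0.0236, 0.0429]
orientation: [1.0, -0.013, 0.0, 0.0]
wrist_force: [-1.8, 1.1, 6.6]
grip_width: 0.0072
finger_force: 32.3
```

Call:
send_rows(increments=[[[0,0,-0.006,0,0],[0,-0.0005,-0.015,0,0],[0,-0.0005,-0.02,0,0],[0,-0.0005,-0.02,0,0],[0,-0.0005,-0.015,0,0],[0,0,-0.005,0,0],[0,0,0,0,0]]])

```text
time_s: 9.35
tcp_pos: [0.6012, -0.1053, 0.0429]
orientation: [1.0, -0.013, 0.0, 0.0]
wrist_force: [-2.3, -1.2, 6.4]
grip_width: 0.0073
finger_force: 32.4
```

```bash
python3 - <<'E'
from h import *
im,p=grab('top','top2.png'); s=readout.observe(); print(s['tcp_pos'],s['wrist_force'])
cv2.imwrite('pics/top2c.png',cv2.resize(im[180:340,200:400][...,::-1],None,fx=4,fy=3.7))
E
```

```text
[ 0.6012537  -0.10522295  0.04293387] [-1.78854412 -2.50811043  5.38319419]
```

Call:
send_rows(increments=[[[0,0,-0.005,0,0],[0,0,-0.004,0,0],[0,0,-0.004,0,0],[0,0,0,0,0]]])

```text
time_s: 9.9
tcp_pos: [0.6009, -0.1179, 0.0429]
orientation: [1.0, -0.013, -0.0, 0.0]
wrist_force: [-4.5, -0.7, 7.9]
grip_width: 0.0072
finger_force: 32.6
```

Call:
send_rows(increments=[[[0,0,-0.003,0,0],[0,0,-0.003,0,0],[0,0,0,0,0]]])

```text
time_s: 10.28
tcp_pos: [0.6008, -0.123, 0.0429]
orientation: [1.0, -0.013, -0.0, -0.001]
wrist_force: [-3.9, 4.3, 9.0]
grip_width: 0.0072
finger_force: 32.9
```

Call:
send_rows(increments=[[[0,0,-0.003,0,0],[0,0,-0.003,0,0],[0,0,0,0,0]]])

```text
time_s: 10.65
tcp_pos: [0.6007, -0.1234, 0.0428]
orientation: [1.0, -0.013, -0.001, -0.004]
wrist_force: [-1.4, 43.8, 15.1]
grip_width: 0.0071
finger_force: 34.5
```

Call:
send_rows(increments=[[[0,0,0.0055,0,0],[0.5,0,0,0,0],[1,0,0,0,0],[1,0,0,0.02,0],[1,0,0.01,0.06,0],[1,0,0.02,0.06,0],[1,0,0.02,0.05,0],[1,0,0,0,0]]])

```text
time_s: 11.65
tcp_pos: [0.6027, -0.0738, 0.2373]
orientation: [1.0, -0.013, 0.004, 0.001]
wrist_force: [-0.3, -0.2, -0.1]
grip_width: 0.0856
finger_force: 0.0
```

Call:
send_rows(increments=[[[1,-0.04,-0.01,0,0],[1,0,0,0,0],[1,0,0,0,0]]])

```text
time_s: 12.02
tcp_pos: [0.5614, -0.0847, 0.2318]
orientation: [1.0, -0.014, 0.0, -0.0]
wrist_force: [-0.8, 0.2, -0.8]
grip_width: 0.0854
finger_force: 0.0
```

```bash
python3 - <<'E'
from h import *
im,p=grab('wrist','w5.png'); s=readout.observe(); print(s['tcp_pos'])
# overlay expected pockets
y=np.array([.026,1]);x=np.array([1,-.026])
o=im[...,::-1].copy()
for c in [(0.6019,-.0944),(.6031,-.0474),(.6043,-.0004)]:
    P=[[*(np.array(c)+a*.0325*x+b*.0215*y),.006] for a,b in((1,1),(1,-1),(-1,-1),(-1,1))]
    cv2.polylines(o,[proj(p,P).round().astype(int)],True,(0,0,255),1)
P=[[*(np.array([.6007,-.1234])+a*.047*x+b*.004*y),.056] for a,b in((1,1),(1,-1),(-1,-1),(-1,1))]
cv2.polylines(o,[proj(p,P).round().astype(int)],True,(0,0,255),1)
cv2.imwrite('pics/w5o.png',cv2.resize(o[60:280,140:560],None,fx=1.9,fy=1.9))
E
```

```text
[ 0.56158747 -0.08454447  0.23167141]
```

View pics/w5o.png

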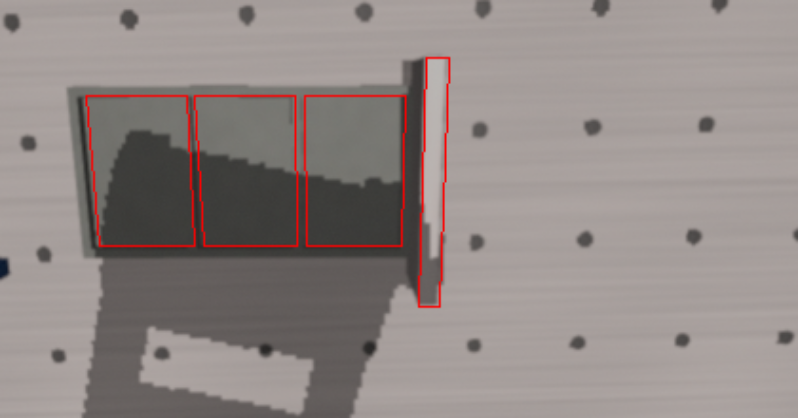

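The overlay matches the pockets and the panel. Now the filters.

Call:
send_rows(increments=[[[1,-0.025,-0.04,0.03,0],[1,-0.025,-0.045,0.03,0],[1,-0.025,-0.045,0.03,0],[1,-0.02,-0.035,0.01,0],[1,0,0,0,0],[1,0,0,0,0]]])

```text
time_s: 12.82
tcp_pos: [0.4665, -0.249, 0.3311]
orientation: [1.0, -0.013, -0.0, -0.0]
wrist_force: [-0.3, 1.2, -0.7]
grip_width: 0.0852
finger_force: 0.0
```

```bash
cat > filt.py <<'E'
from h import *
def filt(name,im,p,dbg=None):
    lo,hi={'green':((45,120,60),(80,255,255)),'orange':((6,140,100),(18,255,255))}[name]
    k=blobs(im,lo,hi,40)[0]; u,v=map(int,cen(k)); c=onz(p,cen(k),.045)[0]
    # top face: grey of similar brightness around the window
    g=im.astype(int); r=40
    # ring sample colour just outside the window
    m=np.zeros(im.shape[:2],np.uint8); cv2.drawContours(m,[k],-1,255,-1)
    ring=cv2.dilate(m,np.ones((11,11)))-cv2.dilate(m,np.ones((7,7)))
    col=np.median(im[ring>0],0)
    sim=(np.abs(g-col).max(2)<14).astype(np.uint8)*255; sim|=cv2.dilate(m,np.ones((9,9)))
    sim=cv2.morphologyEx(sim,cv2.MORPH_OPEN,np.ones((3,3)))
    n,l=cv2.connectedComponents(sim); f=(l==l[v,u]).astype(np.uint8)
    q,_=cv2.findContours(f,cv2.RETR_EXTERNAL,cv2.CHAIN_APPROX_NONE); q=max(q,key=cv2.contourArea)
    P=onz(p,q.reshape(-1,2),.045)[:,:2]
    rc=cv2.minAreaRect((P*1000).astype(np.float32)); b=cv2.boxPoints(rc)
    e=[b[1]-b[0],b[2]-b[1]]; e=max(e,key=np.linalg.norm); yaw=np.degrees(np.arctan2(e[1],e[0]))%180
    print(name,'window',c.round(4),'rect c',np.round(rc[0],1),'size',np.round(rc[1],1),'long yaw',round(yaw,1))
E
python3 - <<'E'
from filt import *
im,p=grab('wrist','w6.png'); print(readout.observe()['tcp_pos'])
for n in('green','orange'): filt(n,im,p)
E
```

```text
[ 0.46659493 -0.24865375  0.3310178 ]
green window [ 0.44   -0.1785  0.045 ] rect c [ 441.5 -180.7] size [37.6 55.8] long yaw 98.4
orange window [ 0.507  -0.3503  0.045 ] rect c [ 506.8 -350.9] size [37.5 58.8] long yaw 120.0
```

View pics/w6.png

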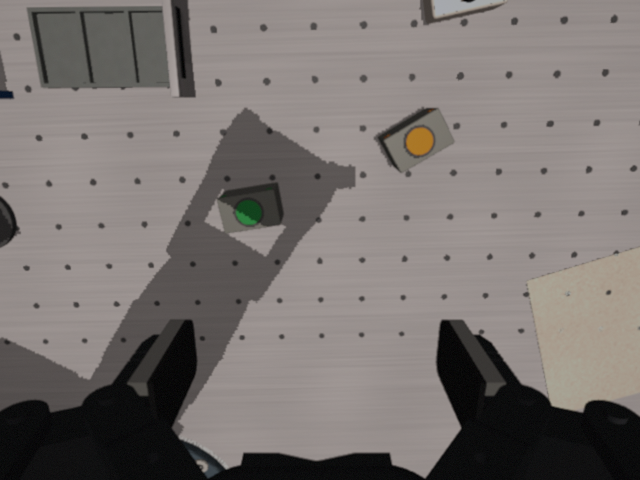

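Call:
send_rows(increments=[[[1,-0.013,0.035,-0.03,5],[1,-0.0135,0.0345,-0.05,4.5],[1,0,0,-0.055,0],[1,0,0,-0.055,0],[1,0,0,-0.05,0],[1,0,0,-0.035,0],[1,0,0,-0.015,0],[1,0,0,-0.009,0]]], newtons=50)

```text
time_s: 13.88
tcp_pos: [0.44, -0.1794, 0.0323]
orientation: [0.998, 0.07, -0.0, -0.0]
wrist_force: [-0.5, -0.3, -0.5]
grip_width: 0.0852
finger_force: 0.0
```

Call:
send_rows(increments=[[[1,0,0,0,0],[0.5,0,0,0,0],[0.5,0,0,0,0],[0.5,0,0,0,0],[0.5,0,0,0,0],[0.5,0,0,0,0]]])

```text
time_s: 14.62
tcp_pos: [0.4401, -0.1801, 0.0337]
orientation: [0.998, 0.07, 0.001, 0.0]
wrist_force: [-1.9, 0.8, 8.1]
grip_width: 0.0589
finger_force: 53.4
```

Call:
send_rows(increments=[[[0.5,0,0,0.04,0],[0.5,0,0,0.05,5],[0.5,0.02,0.02,0.03,10],[0.5,0.03,0.025,0,10],[0.5,0.03,0.025,0,10],[0.5,0.03,0.025,0,10],[0.5,0.03,0.022,0,10],[0.5,0.023,0.015,0,10]]])

```text
time_s: 15.62
tcp_pos: [0.6035, -0.0468, 0.1531]
orientation: [0.802, 0.597, 0.0, 0.0]
wrist_force: [0.4, -0.1, -1.6]
grip_width: 0.0592
finger_force: 55.8
```

Call:
send_rows(increments=[[[0.5,0,0,0,10],[0.5,0,0,0,5.5],[0.5,0,0,0,0],[0.5,0,0,0,0]]])

```text
time_s: 16.12
tcp_pos: [0.6026, -0.0479, 0.1528]
orientation: [0.717, 0.697, 0.0, 0.0]
wrist_force: [0.4, -0.1, -1.7]
grip_width: 0.0593
finger_force: 55.8
```

```bash
python3 - <<'E'
from h import *
im,p=grab('wrist','w7.png'); s=readout.observe(); print(s['tcp_pos'],s['grip_width'])
M=R.from_quat(s['orientation']).as_matrix(); print('psi',np.degrees(np.arctan2(M[1,0],M[0,0])))
z=s['tcp_pos'][2]-.0337+.045
k=blobs(im,(45,120,40),(80,255,255),40)[0]; print(cen(k),onz(p,cen(k),z)[0],z)
cv2.imwrite('pics/w7s.png',im[...,::-1])
E
```

```text
[ 0.60254586 -0.04791436  0.15279999] 0.05886838152305701
psi 88.37259006030936
(316.085986623413, 350.32916816852895) [ 0.60107748 -0.04604485  0.16409999] 0.1640999865511989
```

View pics/w7.png

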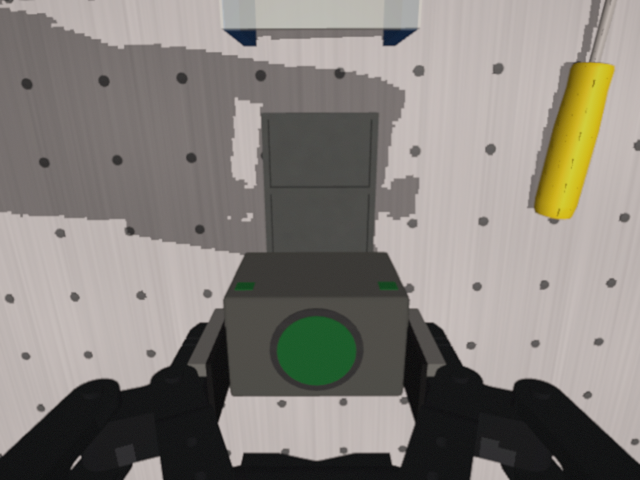

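Wrist view: the green filter is held level with its window at (316,350), and the pockets are ahead of it. I'll lower it into the middle pocket.

Call:
send_rows(increments=[[[0.5,0.0005,-0.0012,-0.04,0],[0.5,0,0,-0.035,0],[0.5,0,0,-0.015,0],[0.5,0,0,-0.008,0],[0.5,0,0,-0.005,0],[0.5,0,0,-0.004,0],[0.5,0,0,0,0]]])

```text
time_s: 17.05
tcp_pos: [0.6032, -0.0491, 0.0459]
orientation: [0.716, 0.698, 0.0, 0.0]
wrist_force: [0.3, -0.4, -1.9]
grip_width: 0.0584
finger_force: 55.8
```

Call:
send_rows(increments=[[[0.5,0,0,-0.003,0],[0.5,0,0,-0.002,0],[0.5,0,0,0,0]]])

```text
time_s: 17.42
tcp_pos: [0.603, -0.049, 0.0404]
orientation: [0.716, 0.698, -0.0, -0.0]
wrist_force: [0.6, -0.3, -0.5]
grip_width: 0.059
finger_force: 55.8
```

Call:
send_rows(increments=[[[0.5,0,0,-0.001,0],[0.85,0,0,0,0],[0.85,0,0,0,0],[0.88,0,0,0.005,0],[0.88,0,0,0.04,0],[1,0,0,0.06,0],[1,0,-0.03,0.06,-5],[1,-0.03,-0.05,0.03,-10]]])

```text
time_s: 18.42
tcp_pos: [0.5758, -0.125, 0.2328]
orientation: [0.802, 0.597, 0.002, 0.002]
wrist_force: [0.7, 0.1, -0.4]
grip_width: 0.0856
finger_force: 0.0
```

Call:
send_rows(increments=[[[1,-0.03,-0.05,0,-10],[1,-0.03,-0.05,0,-10],[1,-0.006,-0.05,0,-10],[1,0,-0.05,0,-10],[1,0,-0.02,0,-3.5],[1,0,0,0,0],[1,0,0,0,0]]])

```text
time_s: 19.3
tcp_pos: [0.5087, -0.3433, 0.2291]
orientation: [0.966, 0.26, -0.0, -0.0]
wrist_force: [0.2, 0.6, -0.0]
grip_width: 0.0854
finger_force: 0.0
```

```bash
python3 - <<'E'
from filt import *
im,p=grab('wrist','w8.png'); s=readout.observe(); print(s['tcp_pos'])
M=R.from_quat(s['orientation']).as_matrix(); print('psi',np.degrees(np.arctan2(M[1,0],M[0,0])))
filt('orange',im,p)
k=blobs(im,(45,120,40),(80,255,255),40)
if k: print('green',cen(k[0]),onz(p,cen(k[0]),.051)[0])
E
```

```text
[ 0.50875819 -0.34326131  0.22920249]
psi 30.1420834380443
orange window [ 0.4919 -0.3718  0.045 ] rect c [ 490.7 -365.7] size [36.5 48.4] long yaw 115.9
```

View pics/w8.png

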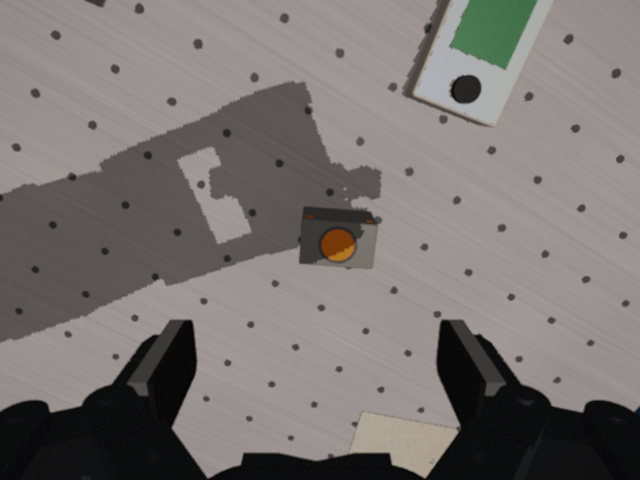

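The wrist view shows that the orange filter has been knocked aside. Its window is at (338,245) and its top-face corners are near (300,264), (373,268), (377,222) and (302,218).

```bash
python3 - <<'E'
from filt import *
p=campar('wrist',readout.observe()); im=cv2.imread('pics/w8.png')[...,::-1]
P=onz(p,[(300,264),(373,268),(377,222),(302,218)],.045)[:,:2]; print(P.round(4).tolist(),P.mean(0))
for i in range(4): d=P[(i+1)%4]-P[i]; print(np.linalg.norm(d).round(4),np.degrees(np.arctan2(d[1],d[0]))%180)
k=blobs(im,(3,120,50),(22,255,255),40)
for q in k: print(cen(q),cv2.contourArea(q))
(e,r,a)=cv2.fitEllipse(k[0]);print(e,r,onz(p,[e],.045))
E
```

```text
[[0.4628, -0.3539], [0.4895, -0.4067], [0.5237, -0.3886], [0.4971, -0.3363]] [ 0.49326986 -0.37137287]
0.0592 116.78873134139715
0.0387 27.91106429126007
0.0586 116.99439852088693
0.0385 27.11678264973895
(337.44937221547184, 244.5577156743621) 823.0
(337.44683837890625, 244.56051635742188) (31.49167823791504, 33.318790435791016) [[ 0.49221425 -0.37146301  0.045     ]]
```

Call:
send_rows(increments=[[[1,-0.0155,-0.0277,-0.03,-3],[1,0,0,-0.05,0],[1,0,0,-0.05,0],[1,0,0,-0.04,0],[1,0,0,-0.02,0],[1,0,0,-0.007,0],[1,0,0,0,0]]])

```text
time_s: 20.23
tcp_pos: [0.4936, -0.3725, 0.033]
orientation: [0.972, 0.234, 0.0, 0.0]
wrist_force: [0.0, 1.0, 0.1]
grip_width: 0.0854
finger_force: 0.0
```

Call:
send_rows(increments=[[[0.5,0,0,0,0],[0.5,0,0,0,0],[0.5,0,0,0,0],[0.5,0,0,0,0],[0.5,0,0,0,0]]])

```text
time_s: 20.85
tcp_pos: [0.4936, -0.3728, 0.0336]
orientation: [0.972, 0.233, 0.001, 0.001]
wrist_force: [0.2, 0.6, 5.2]
grip_width: 0.0592
finger_force: 54.4
```

Call:
send_rows(increments=[[[0.5,0,0,0.03,0],[0.5,0,0.01,0.05,5],[0.5,0.015,0.04,0.04,10],[0.5,0.02,0.05,0,10],[0.5,0.02,0.05,0,10],[0.5,0.02,0.05,0,10],[0.5,0.02,0.05,0,10],[0.5,0.0135,0.0275,0,6.5]]])

```text
time_s: 21.85
tcp_pos: [0.6021, -0.0924, 0.1527]
orientation: [0.714, 0.7, 0.0, 0.0]
wrist_force: [-0.2, -0.9, -2.1]
grip_width: 0.0589
finger_force: 54.9
```

Call:
send_rows(increments=[[[0.5,0,0,0,0],[0.5,0,0,0,0],[0.5,0,0,0,0]]])

```text
time_s: 22.22
tcp_pos: [0.6012, -0.0958, 0.1522]
orientation: [0.717, 0.697, -0.0, 0.0]
wrist_force: [-0.5, 0.0, -1.5]
grip_width: 0.0587
finger_force: 54.9
```

```bash
python3 - <<'E'
from h import *
im,p=grab('wrist','w9.png'); s=readout.observe(); print(s['tcp_pos'],s['grip_width'])
M=R.from_quat(s['orientation']).as_matrix(); print('psi',np.degrees(np.arctan2(M[1,0],M[0,0])))
z=s['tcp_pos'][2]-.0336+.045
k=blobs(im,(3,120,50),(22,255,255),300)[0]; print(cen(k),onz(p,cen(k),z)[0],z)
k=blobs(im,(45,120,40),(80,255,255),40)[0]; print('green',cen(k),onz(p,cen(k),.051)[0])
E
```

```text
[ 0.6012092  -0.09578832  0.15221821] 0.05885759657588681
psi 88.37622690932697
(316.15500908633953, 353.9461392723195) [ 0.59968508 -0.09528045  0.16361821] 0.16361821036994845
green (317.2640371688414, 161.58333333333334) [ 0.60157063 -0.04671899  0.051     ]
```

View pics/w9.png

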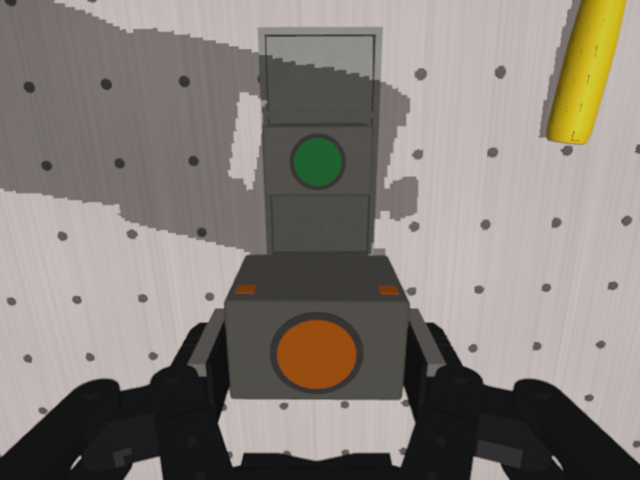

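The green filter sits in the middle pocket at (317,162), and the orange one is held level at (316,354). I'll lower it into the outer pocket.

Call:
send_rows(increments=[[[0.5,0.001,0.001,-0.04,0],[0.5,0,0,-0.035,0],[0.5,0,0,-0.015,0],[0.5,0,0,-0.007,0],[0.5,0,0,-0.005,0],[0.5,0,0,-0.004,0],[0.5,0,0,0,0]]])

```text
time_s: 23.15
tcp_pos: [0.6026, -0.0938, 0.0464]
orientation: [0.716, 0.698, 0.0, 0.0]
wrist_force: [1.1, 0.9, -1.2]
grip_width: 0.0591
finger_force: 54.8
```

Call:
send_rows(increments=[[[0.5,0,0,-0.003,0],[0.5,0,0,-0.002,0],[0.5,0,0,0,0]]])

```text
time_s: 23.52
tcp_pos: [0.6024, -0.0938, 0.0409]
orientation: [0.716, 0.698, -0.0, -0.0]
wrist_force: [0.9, -0.1, -0.5]
grip_width: 0.0588
finger_force: 54.8
```

Call:
send_rows(increments=[[[0.5,0,0,-0.001,0],[0.85,0,0,0,0],[0.85,0,0,0,0],[0.88,0,0,0.005,0],[0.88,0,0,0.04,0],[1,0,0,0.06,0],[1,0,0,0.04,0],[1,0,0,0,0]]])

```text
time_s: 24.52
tcp_pos: [0.604, -0.0942, 0.1889]
orientation: [0.716, 0.698, 0.002, 0.003]
wrist_force: [-1.2, 0.4, -0.5]
grip_width: 0.0858
finger_force: 0.0
```

```bash
python3 - <<'E'
from h import *
im,p=grab('wrist','w10.png'); s=readout.observe(); print(s['tcp_pos'],s['grip_width'])
k=blobs(im,(3,120,50),(22,255,255),300)[0]; print(cen(k),onz(p,cen(k),.051)[0])
k=blobs(im,(45,120,40),(80,255,255),40)[0]; print('green',cen(k),onz(p,cen(k),.051)[0])
E
```

```text
[ 0.60297512 -0.09393678  0.1866135 ] 0.08557904242009191
(312.4761295822677, 226.45012787723786) [ 0.60075305 -0.0929322   0.051     ]
green (311.60559292969265, 156.44294947896054) [ 0.60155894 -0.04666378  0.051     ]
```

Call:
send_rows(increments=[[[0.5,0,-0.04,0,0],[0,-0.002,-0.05,0,0],[0,0,-0.015,0,0],[0,0,0,-0.04,0],[0,0,0,-0.05,0],[0,0,0,-0.04,0],[0,0,0,-0.009,0],[0,0,0,0,0]]])

```text
time_s: 25.58
tcp_pos: [0.6006, -0.1985, 0.0463]
orientation: [0.716, 0.698, -0.0, -0.0]
wrist_force: [0.3, -0.3, 0.8]
grip_width: 0.0
finger_force: 0.0
```

Call:
send_rows(increments=[[[0,0,0.03,0,0],[0,0,0.018,0,0],[0,0,0.006,0,0],[0,0,0.006,0,0],[0,0,0.006,0,0],[0,0,0.008,0,0],[0,0.0005,0.01,0,0],[0,0,0.01,0,0]]])

```text
time_s: 26.58
tcp_pos: [0.6012, -0.1043, 0.0461]
orientation: [0.716, 0.698, 0.0, 0.0]
wrist_force: [1.6, -1.3, 0.0]
grip_width: -0.0
finger_force: 1.2
```

Call:
send_rows(increments=[[[0,0.0005,0.012,0,0],[0,0,0.012,0,0],[0,0.0005,0.012,0,0],[0,0,0.012,0,0],[0,0.0005,0.012,0,0],[0,0,0.012,0,0],[0,0.0005,0.012,0,0],[0,0,0.012,0,0]]])

```text
time_s: 27.58
tcp_pos: [0.6031, -0.0081, 0.046]
orientation: [0.716, 0.698, 0.0, 0.0]
wrist_force: [2.1, -3.0, 0.3]
grip_width: -0.0001
finger_force: 1.2
```

Call:
send_rows(increments=[[[0,0.0005,0.01,0,0],[0,0,0.01,0,0],[0,0.0005,0.008,0,0],[0,0,0.006,0,0],[0,0,0,0,0]]])

```text
time_s: 28.2
tcp_pos: [0.6039, 0.0257, 0.046]
orientation: [0.716, 0.698, 0.0, -0.0]
wrist_force: [1.1, 0.4, 0.2]
grip_width: 0.0002
finger_force: 0.0
```

Call:
send_rows(increments=[[[0,0,0.005,0,0],[0,0,0.005,0,0],[0,0,0.004,0,0],[0,0,0,0,0]]])

```text
time_s: 28.7
tcp_pos: [0.6039, 0.0396, 0.0461]
orientation: [0.716, 0.698, 0.0, -0.0]
wrist_force: [-0.4, -0.1, 0.3]
grip_width: 0.0003
finger_force: 0.0
```

Call:
send_rows(increments=[[[0,0,0.003,0,0],[0,0,0.003,0,0],[0,0,0,0,0]]])

```text
time_s: 29.08
tcp_pos: [0.604, 0.0455, 0.0461]
orientation: [0.716, 0.698, 0.0, -0.0]
wrist_force: [-0.6, 0.2, 0.8]
grip_width: 0.0001
finger_force: 0.0
```

Call:
send_rows(increments=[[[0,0,0.002,0,0],[0,0,0.002,0,0],[0,0,0,0,0]]])

```text
time_s: 29.45
tcp_pos: [0.604, 0.0472, 0.0461]
orientation: [0.716, 0.698, -0.001, 0.001]
wrist_force: [-0.4, -15.8, 0.9]
grip_width: 0.0003
finger_force: 7.9
```

Call:
send_rows(increments=[[[0,0,-0.02,0,0],[0,0,-0.02,0.02,0],[0.5,0,0,0.06,0],[1,0,0,0.06,0],[1,0,0.02,0.06,0],[1,-0.01,0.05,0.03,0],[1,-0.015,0.055,0,0],[1,-0.015,0.055,0,0]]])

```text
time_s: 30.45
tcp_pos: [0.5636, 0.1896, 0.2774]
orientation: [0.717, 0.697, 0.001, 0.0]
wrist_force: [-0.5, 0.3, -0.4]
grip_width: 0.0856
finger_force: 0.0
```

Call:
send_rows(increments=[[[1,-0.015,0.055,0,0],[1,-0.015,0.055,0,0],[1,-0.015,0.05,0,0],[1,-0.003,0.04,0,0],[1,0,0,0,0],[1,0,0,0,0],[1,0,0,0,0]]])

```text
time_s: 31.32
tcp_pos: [0.5165, 0.3877, 0.276]
orientation: [0.717, 0.697, 0.0, 0.0]
wrist_force: [0.8, -0.2, -0.3]
grip_width: 0.0854
finger_force: 0.0
```

```bash
cat > red.py <<'E'
from h import *
def reds(im,p,zs,amin=5):
    h=cv2.cvtColor(im,cv2.COLOR_RGB2HSV); m=(((h[...,0]<8)|(h[...,0]>172))&(h[...,1]>130)&(h[...,2]>60)).astype(np.uint8)
    n,l,st,c=cv2.connectedComponentsWithStats(m)
    for i in range(1,n):
        if st[i,4]>=amin: print(st[i,4],c[i].round(1),[onz(p,c[i],z)[0][:2].round(4).tolist() for z in zs])
E
python3 - <<'E'
from red import *
im,p=grab('wrist','w11.png'); s=readout.observe(); print(s['tcp_pos'])
reds(im,p,[.09,.096])
E
```

```text
[0.51647275 0.38779293 0.2758621 ]
12 [340.5 223.4] [[0.5337, 0.3771], [0.5334, 0.3788]]
8 [343.2 238. ] [[0.5358, 0.365], [0.5354, 0.367]]
34 [342.6 246.7] [[0.5352, 0.3578], [0.5348, 0.3598]]
28 [296.9 272.5] [[0.4977, 0.3365], [0.498, 0.339]]
```

View pics/w11.png

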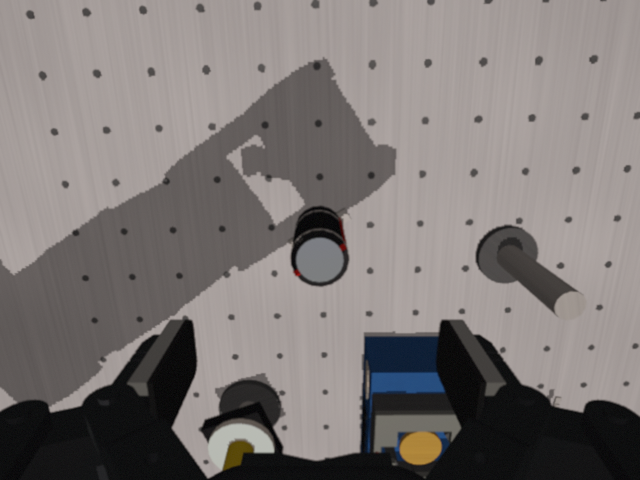

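The lens rim marks are at (343,247) and (297,272). That gives the centre near (0.516, 0.3475) with the lugs at about 29°.

Call:
send_rows(increments=[[[1,-0.0003,-0.02,0,10],[1,0,-0.0203,-0.03,10],[1,0,0,-0.04,10],[1,0,0,-0.05,0.7],[1,0,0,-0.05,0],[1,0,0,-0.035,0],[1,0,0,-0.015,0],[1,0,0,0,0]]], newtons=60)

```text
time_s: 32.38
tcp_pos: [0.5159, 0.3483, 0.0554]
orientation: [0.506, 0.862, -0.0, -0.0]
wrist_force: [0.4, -0.1, 0.3]
grip_width: 0.0854
finger_force: 0.0
```

Call:
send_rows(increments=[[[0.4,0,0,0,0],[0.4,0,0,0,0],[0.4,0,0,0,0],[0.4,0,0,0,0],[0.4,0,0,0,0]]])

```text
time_s: 33.0
tcp_pos: [0.5162, 0.349, 0.0569]
orientation: [0.506, 0.862, 0.001, 0.0]
wrist_force: [-0.5, -0.9, 6.0]
grip_width: 0.0469
finger_force: 60.5
```

Call:
send_rows(increments=[[[0.4,0,0,0.03,0],[0.4,0,0,0.05,0],[0.4,0,0,0.06,-5],[0.4,0.015,-0.035,0.025,-8],[0.4,0.025,-0.05,0,-8],[0.4,0.025,-0.05,0,-7],[0.4,0.02,-0.045,0,-2.7],[0.4,0.007,-0.0175,0,0]]])

```text
time_s: 34.0
tcp_pos: [0.6084, 0.1488, 0.2206]
orientation: [0.717, 0.697, 0.0, 0.0]
wrist_force: [0.2, -0.4, -2.1]
grip_width: 0.047
finger_force: 62.5
```

Call:
send_rows(increments=[[[0.4,0,0,0,0],[0.4,0,0,0,0],[0.4,0,0,0,0]]])

```text
time_s: 34.38
tcp_pos: [0.6073, 0.1523, 0.2204]
orientation: [0.716, 0.698, 0.0, -0.0]
wrist_force: [-0.6, -0.8, -2.3]
grip_width: 0.0466
finger_force: 62.5
```

```bash
python3 - <<'E'
from red import *
im,p=grab('wrist','w12.png'); s=readout.observe(); print(s['tcp_pos'],s['grip_width'],s['wrist_force'])
M=R.from_quat(s['orientation']).as_matrix(); print('psi',np.degrees(np.arctan2(M[1,0],M[0,0])))
zb=s['tcp_pos'][2]-.0569
reds(im,p,[zb+.09,.096])
E
```

```text
[0.60732853 0.15217322 0.22042364] 0.04680901555330824 [-0.4027106   0.14456898 -2.03104932]
psi 88.57453428664434
122 [253.5 236.8] [[0.5915, 0.2009], [0.5654, 0.1517]]
107 [387.  237.2] [[0.6245, 0.2], [0.6509, 0.1493]]
303 [239.9 407.3] [[0.5839, 0.1499], [0.5457, 0.0196]]
302 [392.2 408.3] [[0.6275, 0.1485], [0.6586, 0.0161]]
```

View pics/w12.png

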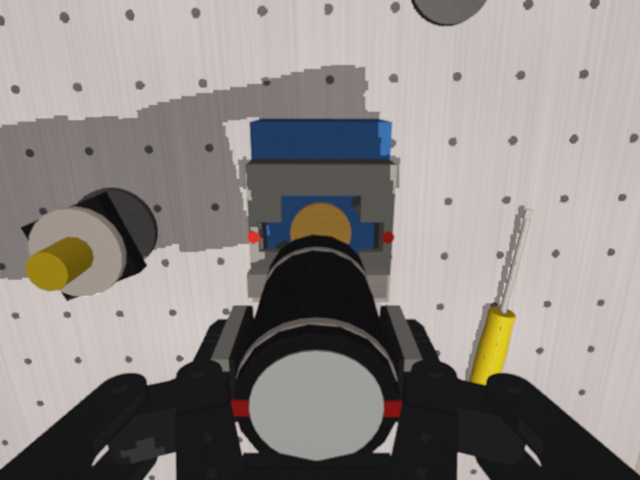

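```bash
python3 - <<'E'
from red import *
s=readout.observe(); p=campar('wrist',s); M=R.from_quat(s['orientation']).as_matrix(); print(M.round(4), s['tcp_pos'])
im=cv2.imread('pics/w12.png')[...,::-1]
k=[q for q in blobs(im,(0,0,110),(180,60,220),3000) if 280<cen(q)[0]<360 and cen(q)[1]>350]
zb=s['tcp_pos'][2]-.0569
for q in k:
    e=cv2.fitEllipse(q); print(e)
    P=onz(p,q.reshape(-1,2),zb+.09)[:,:2]; print('top c',cv2.minEnclosingCircle((P*1000).astype(np.float32)), onz(p,[e[0]],zb+.09), (onz(p,[e[0]],zb+.09)-s['tcp_pos'])@M)
for uv,z in (((239.9,407.3),zb+.09),((392.2,408.3),zb+.09),((253.5,236.8),.096),((387,237.2),.096)): print(((onz(p,[uv],z)-s['tcp_pos'])@M).round(4))
E
```

```text
[[ 2.490e-02  9.997e-01 -1.000e-04]
 [ 9.997e-01 -2.490e-02  1.000e-04]
 [ 1.000e-04 -1.000e-04 -1.000e+00]] [0.60732853 0.15217322 0.22042364]
((316.01312255859375, 405.1684875488281), (108.11932373046875, 134.4188690185547), 90.59453582763672)
top c ((605.7376098632812, 148.7316131591797), 19.316184997558594) [[0.60575227 0.15002061 0.25352364]] [[-0.00218877 -0.00152477 -0.03310004]]
[[-0.003  -0.0233 -0.0331]]
[[-0.0033  0.0203 -0.0331]]
[[-0.0017 -0.0418  0.1244]]
[[-0.0019  0.0437  0.1244]]
```

```bash
python3 - <<'E'
from h import *
for i in range(2): q=camera_params('wrist'); print(q['mount'].round(5).tolist(),q['cx'],q['fx'])
s=readout.observe(); print(((campar('wrist',s)['pose'][:3,3]-s['tcp_pos'])@R.from_quat(s['orientation']).as_matrix()))
E
```

```text
[[-0.00031, 0.95054, 0.3106, 0.07951], [1.0, -6e-05, 0.00119, -0.00135], [0.00114, 0.3106, -0.95054, -0.13214], [0.0, 0.0, 0.0, 1.0]] 316.1307876624877 420.10444795604116
[[-0.00031, 0.95054, 0.3106, 0.07951], [1.0, -6e-05, 0.00119, -0.00135], [0.00114, 0.3106, -0.95054, -0.13214], [0.0, 0.0, 0.0, 1.0]] 316.1307876624877 420.10444795604116
[ 0.07950912 -0.00135229 -0.13214331]
```

The picture shows the lens over the open port, with the red dots at (253,237) and (387,237) and the rim marks at (240,407) and (392,408). By relative offset I need +2 mm in x and about +1 mm in y.

Call:
send_rows(increments=[[[0.4,0.002,0.0008,-0.03,0],[0.4,0,0,-0.025,0],[0.4,0,0,-0.01,0],[0.4,0,0,-0.003,0],[0.4,0,0,-0.003,0],[0.4,0,0,0,0]]])

```text
time_s: 35.17
tcp_pos: [0.6099, 0.152, 0.1499]
orientation: [0.716, 0.698, 0.0, 0.0]
wrist_force: [-0.4, -0.3, -2.3]
grip_width: 0.0473
finger_force: 62.6
```

Call:
send_rows(increments=[[[0.4,0,0,-0.002,0],[0.4,0,0,-0.002,0],[0.4,0,0,0,0]]])

```text
time_s: 35.55
tcp_pos: [0.6096, 0.1519, 0.1452]
orientation: [0.716, 0.698, -0.0, -0.0]
wrist_force: [-0.3, -0.3, -1.7]
grip_width: 0.047
finger_force: 62.6
```

Call:
send_rows(increments=[[[0.4,0,0,-0.002,0],[0.4,0,0,-0.002,0],[0.4,0,0,0,0]]])

```text
time_s: 35.92
tcp_pos: [0.6098, 0.1519, 0.1415]
orientation: [0.716, 0.698, 0.0, 0.0]
wrist_force: [-1.2, -0.9, 2.3]
grip_width: 0.0467
finger_force: 62.5
```

Call:
send_rows(increments=[[[0.4,0,0,-0.003,0],[0.4,0,0,-0.003,0],[0.4,0,0,0,0]]])

```text
time_s: 36.3
tcp_pos: [0.6098, 0.1519, 0.1354]
orientation: [0.716, 0.698, 0.0, 0.0]
wrist_force: [-1.4, -0.4, 5.8]
grip_width: 0.0466
finger_force: 62.9
```

Call:
send_rows(increments=[[[0.4,0,0,0,-5],[0.4,0,0,0,-8],[0.4,0,0,0,-8],[0.4,0,0,0,-8],[0.4,0,0,0,-8],[0.4,0,0,0,-8],[0.4,0,0,0,-8],[0.4,0,0,0,0]]])

```text
time_s: 37.3
tcp_pos: [0.6101, 0.152, 0.1358]
orientation: [0.953, 0.304, 0.001, 0.0]
wrist_force: [-0.1, -0.2, 5.1]
grip_width: 0.047
finger_force: 63.1
```

```bash
python3 - <<'E'
from red import *
s=readout.observe(); M=R.from_quat(s['orientation']).as_matrix(); print('psi',np.degrees(np.arctan2(M[1,0],M[0,0])),s['tcp_pos'],s['wrist_force'],s['torque'],s['grip_width'])
E
```

```text
psi 35.3696975922396 [0.6101366  0.15196642 0.13578266] [-0.14895127 -0.21542246  5.06880901] [0.00634149 0.2064066  0.01482339] 0.04699291129386951
```

Call:
send_rows(increments=[[[0.4,0,0,0,-6],[0.4,0,0,0,-5],[0.4,0,0,0,-3],[0.4,0,0,0,0]]])

```text
time_s: 37.8
tcp_pos: [0.6104, 0.1519, 0.1358]
orientation: [0.982, 0.187, 0.001, 0.0]
wrist_force: [1.5, -1.0, 5.0]
grip_width: 0.0469
finger_force: 63.2
```

Call:
send_rows(increments=[[[0.4,0,0,0,-3],[0.4,0,0,0,-2],[0.4,0,0,0,0]]])

```text
time_s: 38.17
tcp_pos: [0.6112, 0.1519, 0.1359]
orientation: [0.989, 0.145, 0.002, 0.001]
wrist_force: [6.5, -1.6, 1.6]
grip_width: 0.0469
finger_force: 62.9
```

```bash
python3 - <<'E'
from red import *
im,p=grab('wrist','w13.png')
s=readout.observe(); M=R.from_quat(s['orientation']).as_matrix(); print('psi',np.degrees(np.arctan2(M[1,0],M[0,0])),s['tcp_pos'],s['wrist_force'],s['torque'],s['grip_width'])
reds(im,p,[s['tcp_pos'][2]-.0569+.09,.096])
E
```

```text
psi 16.719573550056296 [0.61119628 0.15188508 0.13587408] [ 6.13958003 -0.82311995  2.99172605] [-0.00520405 -1.25055078  1.55342112] 0.04691724812584839
283 [349.4 205.3] [[0.6659, 0.1601], [0.6513, 0.1495]]
290 [392.4 407.8] [[0.613, 0.1299], [0.5596, 0.0971]]
297 [240.  408.3] [[0.6003, 0.1717], [0.5376, 0.1695]]
```

The lens is at its stop: the rim marks give about 72° of turn and the torque is 1.55 N m. I'll ease up 4 mm and release.

Call:
send_rows(increments=[[[0.4,0,0,0.002,0],[0.4,0,0,0.002,0],[0.4,0,0,0,0],[0.4,0,0,0,0.7],[0.6,0,0,0,0],[0.8,0,0,0,0],[1,0,0,0,0],[1,0,0,0,0]]])

```text
time_s: 39.22
tcp_pos: [0.6096, 0.1519, 0.1394]
orientation: [0.989, 0.149, -0.0, -0.0]
wrist_force: [0.4, -0.3, 0.7]
grip_width: 0.0853
finger_force: 0.0
```

Call:
send_rows(increments=[[[1,0,0,0.03,0],[1,0,0,0.05,0],[1,0,0,0.06,0],[1,0,0,0.05,0],[1,-0.02,0,0,0],[1,0,0,0,0],[1,0,0,0,0]]])

```text
time_s: 40.1
tcp_pos: [0.5899, 0.1519, 0.3288]
orientation: [0.989, 0.149, -0.0, 0.0]
wrist_force: [-0.1, -0.1, 0.2]
grip_width: 0.0856
finger_force: 0.0
```

```bash
python3 - <<'E'
from red import *
im,p=grab('wrist','w14.png'); s=readout.observe(); print(s['tcp_pos'],s['time_s'],s['wrist_force'])
reds(im,p,[.173,.096])
E
```

```text
[0.58998176 0.15184697 0.32867785] 40.15 [0.80026846 0.43442031 0.74406987]
78 [340.8 128.8] [[0.6538, 0.1549], [0.6509, 0.1495]]
46 [356.5 194.5] [[0.6149, 0.1306], [0.6016, 0.1187]]
48 [293.6 196.5] [[0.6006, 0.1721], [0.5835, 0.1712]]
13 [307.2 223.8] [[0.5845, 0.1573], [0.563, 0.1526]]
```

View pics/w14.png

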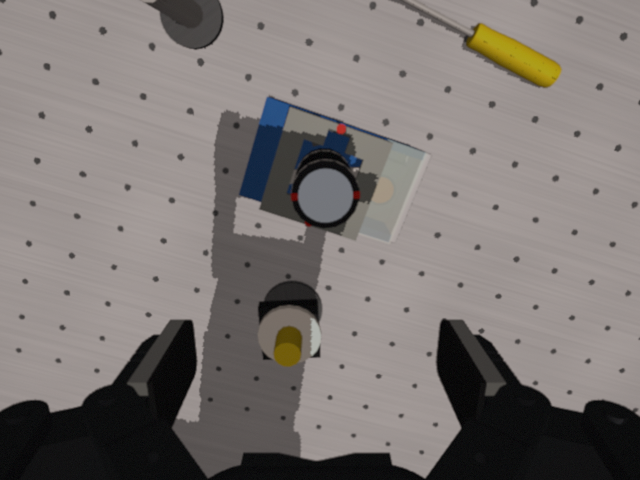

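The lens stands locked with its rim marks at (356,194) and (294,196). The cap is on the stand, and the drawer panel is flush at (411,197). One numeric check of the drawer before I hand in.

```bash
python3 - <<'E'
from h import *
s=readout.observe(); p=campar('wrist',s)
print(proj(p,[[.651,.0565,.056],[.557,.059,.056]]), onz(p,[(430,153),(393,242)],.056))
im,q=grab('top')
print(proj(q,[[.651,.0565,.056],[.557,.059,.056]]))
o=im[190:290,190:350][...,::-1]; cv2.imwrite('pics/fin.png',np.hstack([cv2.resize(o,(480,300)),cv2.resize(cv2.imread('pics/w14.png')[80:260,220:450],(320,300))]))
E
```

```text
[[431.23360944 156.08895818]
 [394.25457392 244.62153175]] [[0.6533522  0.05871141 0.056     ]
 [0.55926181 0.06120496 0.056     ]]
[[290.77710116 217.46066456]
 [290.13131256 260.13466353]]
```

The panel face measures y ≈ 0.059–0.061, against 0.0575 expected for shut, so the drawer is closed. Handing in.

```bash
python3 -c "
from rig import hand_in
print(hand_in())"
```

```text
the job is handed in; nothing more can be done
None
```

The job is handed in: the cap is knob-up on its stand, both filters on the table (green and orange; no red one was there) are in the drawer, which is shut, and the lens is turned about 70° clockwise to its stop, locked and released.

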